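# Park the torch stand, then hold the torch to the key cabinet

### The arm

A 6-joint arm with a two-finger parallel gripper is mounted at the origin on the work surface. World frame = base frame: x ahead of the robot, y to its left, z up, the work surface at z = 0. Lengths are in m, angles in rad, forces in N, time in s.
With the tool pointing down it reaches from about 0.35 to 0.775 m from the base axis. Payload 5.5 kg.
Tool frame: the origin (TCP) lies between the finger pads; the fingertips stand 22 mm ahead of it and the grasp point (between the pads) lies 3 mm ahead of it; z points along the fingers, y is the direction in which the jaws open and shut (so a half turn about z gives the same grasp; the last joint's range is limited). The gripper opens to 85 mm and grips with 20 to 120 N. Pads are 22 mm wide; open, the fingers measure 114 mm over their backs; the gripper's body (76 mm by 85 mm) begins 54 mm behind the grasp point. The pads swing forward as they close: fully open they stand 13 mm farther back than shut.
Start: joints at [-1.356, 0.313, 0.046, 1.304, 0, 1.431], TCP at [0.2, -0.539, 0.253] pointing down, gripper open.
Joint ranges: [-2.76, 2.76], [-0.86, 1.69], [-1.03, 1.26], [-2.2, 2.34], [-1.47, 1.5], [-3.14, 3.14]. Speed limits (rad/s): [2.57, 2.57, 3.14, 3.14, 3.14, 3.14].

### API

Orientations are given as a 3x3 rotation matrix whose columns are the frame's x, y, z axes.
In Python, from cell import arm, viewer gives the robot as it stands.
- The arm moves only by the tool drive_tool, never from a script. Its argument "moves" is a list of rows, each an object with "translation": the shift along the tool's x, y, z in m, a list of three; "rot": the turn, a rotation vector about the tool's x, y, z in rad, a list of three. In form: [{"translation": [tx, ty, tz], "rot": [ax, ay, az]}, ...]. A call has 1 to 20 rows; each row shifts and turns the commanded pose from where the row before left it, along the tool's axes as they then stand; what a row does not reach is not made up. A row lasts 1/12 s, in which the tool goes at most 41.7 mm and 7.16 degrees, less where a joint would pass 70% of its speed; a pose out of reach is approached as far as the arm can. A call is refused whole if a number of a shift passes 0.0417 or a number of a turn 0.125, either way. A call with a gripper value outside its range is refused whole. "claw" is the opening, from 0 (shut) to 1 (fully open), set as the call begins (left out, the last holds). The fingers move at their own pace and stop on an object; "force" is the grip in N (left out, the last holds). Time passes only in rows, so rows that do not move let the fingers close. It gives the time, the measured TCP pose, the force and the opening at its end, in the units of the state.
- arm.state(): the state, without advancing time (a new reading comes with each control period).
- viewer.camera(name): name is "scene" or "side" or "wrist"; returns a dict with "image" (420x560x3 uint8, red, green, blue), "range_z" (420x560 float32, m along the optical axis (not along the pixel's ray), 0 where there is no reading), "K" (3x3 intrinsics, pixels), "origin" and "attitude" of the camera in the world. Camera axes: x right, y down, z forward; pixel columns grow to the right and rows downward; lengths in m; the calibration is good to about 2 mm. A picture is of the moment at which its call begins.
- arm.close_job(): hands the job in, once; it reports no verdict.
The state is a dict: "clock": time; "joint_pos": joint angles; "joint_vel": joint speeds; "joint_torque": joint torques, N m; "position": TCP position; "tcp_rot": TCP orientation; "contact_force": force on the tool from outside, world axes, zero at the start; "ft_torque": the same for the moment, N m; "gripper_width": finger opening in m.
Only numpy, scipy, OpenCV 4.12 (cv2) and the standard library are available. Lean on these libraries where they do the work, as an engineer would, in place of code of your own. Each camera call takes 0.05 s, during which the arm holds its last target. There are 200 camera calls.

### The job

Slide the birch torch stand, with the torch still in it, square and fully home into the corner of the steel fence, touching both rails, so that it stays put while you draw the torch straight up out of it. Then tip the torch to a slant about halfway between upright and level and finish while still holding it in the air, its lens a few centimetres in front of the open cabinet's doorway and pointing down into the cabinet. The stand stays home in its corner, the cabinet door stays open, and the mirror, the dish and the doorstop are left alone.

Things in the scene. Friction and masses are not known exactly. Their poses are not given: they have to be found in the camera images.
- corner: L-shaped fence of two fixed steel rails, 10 mm thick, 20 mm high. Origin at the inside corner, at table height. Far rail: inner face at x = 0 of this frame, 140 mm long towards -y. Left rail: inner face at y = 0, 140 mm long towards -x. The stand belongs in the quarter x < 0, y < 0.
- stand: Loose birch block 110 x 110 mm, 50 mm high, 0.35-0.65 kg. Origin: centre of its underside, x and y parallel to its sides. Bore for the torch: 37 mm wide, 40 mm deep, at (20, 20) mm. Home: +x face on the far rail, +y face on the left rail, so centre at (-55, -55) mm in the corner's frame, axes parallel to it. Starts 20-53 mm (by its centre) short of each rail, up to 0.2 rad askew.
- torch_mid (a point): Middle of the black torch, on its axis 75 mm from the lens face; z runs from lens to tail. Round, 150 mm long, about 0.18 kg: head 34 mm in diameter for 40 mm from the lens, then a barrel 26 mm in diameter to the tail at 145 mm, then a 5 mm orange button (look only). It stands in the stand's bore lens down, lens 10 mm and tail end 155 mm above the table.
- torch_lens (a point): Centre of the torch's lens face, at the head end; the beam leaves it along -z of this frame (z runs from lens to tail).
- beam_5cm (a point): Imaginary point on the torch's beam, on its axis 50 mm ahead of the lens.
- beam_10cm (a point): Imaginary point on the torch's beam, on its axis 100 mm ahead of the lens.
- beam_15cm (a point): Imaginary point on the torch's beam, on its axis 150 mm ahead of the lens.
- doorway (a point): Centre of the open front (doorway) of the pale birch key cabinet fixed to the table, 110 mm above the table. +x of this frame leads level into the cabinet, z is up; the doorway faces -x, towards the robot and to its right. The cabinet is 250 mm wide (y), 220 mm high and 145 mm deep behind the doorway, panels 12 mm thick.
- cabinet_door (a joint): Angle of the cabinet's birch swing door, rad: 0 shut, grows as it opens; it starts well open at 2.1 to 2.45. Hinged upright on the doorway's left (+y) edge, so it stands out towards the robot on that side; 248 mm wide, 212 mm high, 15 mm thick, with a small knob.
- mirror: Bystander: round mirror 150 mm across in a steel frame, standing on a 75 x 110 mm steel foot, 187 mm high. Origin at the centre of its underside.
- dish: Bystander: blue ceramic dish 120 mm across, 35 mm high. Origin at the centre of its underside.
- doorstop: Bystander: dark hard silicone doorstop, a wedge 120 mm long (x), 42 mm wide, 32 mm high at its -x end. Origin at the centre of its underside.
Not all that is in view belongs to the job. Of the things that look like the stand, the smaller one is meant. What is shaped like the part that bears torch_mid but blue is not meant.

How it is judged:
On the way, in this order (a step that is already met when the one before it is completed fails the run):
1. the stand is square and home against both rails, the torch still upright in its bore (x of stand in the frame of corner above -0.058 m and y of stand in the frame of corner above -0.058 m and angle between the x axis of stand and the x axis of corner, either way round below 0.035 rad and angle between stand's own z axis and vertical below 0.05 rad and height (world z) of stand below 0.004 m and z of torch_lens in the frame of stand below 0.02 m and horizontal distance between torch_lens and stand below 0.035 m), for 0.2 s.
2. the torch is drawn up clear of the stand (z of torch_lens in the frame of stand above 0.053 m and contact force between the fingers and torch above 1 N and contact force between torch and stand below 0.3 N), for 0.1 s.
At the end, for the whole second after the job is handed in: Torch held still in the fingers, touching nothing else, 0.45-1.15 rad off vertical, lens over 60 mm up, below the cabinet top, at most 100 mm before the doorway, a beam point inside the cabinet; stand within 5 mm of both rails, 0.05 rad of square; door over 1.3 rad (x of stand in the frame of corner above -0.06 m and y of stand in the frame of corner above -0.06 m and angle between the x axis of stand and the x axis of corner, either way round below 0.05 rad and angle between stand's own z axis and vertical below 0.05 rad and height (world z) of stand below 0.004 m and contact force between torch and stand below 0.3 N and contact force between torch and cabinet below 0.3 N and contact force between torch and corner below 0.3 N and contact force between torch and table below 0.3 N and contact force between the fingers and torch above 1 N and height (world z) of torch_lens above 0.06 m and linear speed of torch below 0.03 m/s and angle between torch_mid's own z axis and vertical between 0.45 and 1.15 rad and x of torch_lens in the frame of doorway between -0.1 and -0.002 m and y of torch_lens in the frame of doorway between -0.115 and 0.115 m and z of torch_lens in the frame of doorway below 0.11 m and ((x of beam_5cm in the frame of doorway between 0.005 and 0.145 m and y of beam_5cm in the frame of doorway between -0.115 and 0.115 m and z of beam_5cm in the frame of doorway between -0.11 and 0.1 m) or (x of beam_10cm in the frame of doorway between 0.005 and 0.145 m and y of beam_10cm in the frame of doorway between -0.115 and 0.115 m and z of beam_10cm in the frame of doorway between -0.11 and 0.1 m) or (x of beam_15cm in the frame of doorway between 0.005 and 0.145 m and y of beam_15cm in the frame of doorway between -0.115 and 0.115 m and z of beam_15cm in the frame of doorway between -0.11 and 0.1 m)) and value of joint cabinet_door above 1.3 rad); the arm keeps its last pose, push and grip.
It fails at once if the mirror is knocked or shifted by more than 20 mm (distance of mirror from where it was at the start of the episode above 0.02 m).
It fails at once if the dish is knocked or shifted by more than 20 mm (distance of dish from where it was at the start of the episode above 0.02 m).
It fails at once if the doorstop is knocked or shifted by more than 20 mm (distance of doorstop from where it was at the start of the episode above 0.02 m).
It fails at once if the torch is dropped: low over the table away from the stand (height (world z) of torch_mid below 0.06 m).
It also fails if it takes over 72 s, if anything falls off the work surface, if the arm or the gripper's body presses on something with over 40 N, if the wrist force passes 120 N, or if a joint passes its speed limit or range.

## Working session

There is one attempt and no reset: what is moved stays moved. The work goes in short steps, Python scripts to look and compute and a tool call to move; the robot and the scene stay as the last step left them, time stands still between calls to the robot, and variables do not carry over. Pictures are saved under pics/ and viewed, about 8 in all and at most 12, crops included, and the job is handed in when it is done.

Besides the shell and the picture viewer there is one more tool, called after "Request:" as name(argument=value, ...), one argument or row to a line, values as JSON. drive_tool: Moves the arm, as the interface text tells. Its arguments: {"type":"object","properties":{"moves":{"type":"array","items":{"type":"object","properties":{"translation":{"type":"array","items":{"type":"number"}},"rot":{"type":"array","items":{"type":"number"}}}}},"claw":{"type":"number"},"force":{"type":"number"}},"required":["moves"]}

```bash
mkdir -p pics; cat > h.py <<'E'
import numpy as np, cv2
from cell import arm, viewer
def shot(n):
    c=viewer.camera(n); np.savez('pics/%s.npz'%n,**{k:np.asarray(v) for k,v in c.items()}); return c
def pts(c):
    h,w=c['range_z'].shape; u,v=np.meshgrid(np.arange(w),np.arange(h))
    K=c['K']; z=c['range_z']
    p=np.stack([(u-K[0,2])/K[0,0]*z,(v-K[1,2])/K[1,1]*z,z],-1)
    return p@np.array(c['attitude']).T+np.array(c['origin'])
E
python3 - <<'E'
from h import *
a=shot('scene');b=shot('side')
for n,c in(('scene',a),('side',b)):
    cv2.imwrite('pics/%s0.png'%n,cv2.resize(c['image'][:,:,::-1],(784,588)))
    print(n,c['origin'],c['K'][0],np.array(c['attitude']).round(3).tolist())
print(arm.state())
E
```

```text
scene [ 1.02088319 -0.27909846  0.82357963] [393.86196429   0.         277.9572912 ] [[0.467, 0.723, -0.509], [0.884, -0.375, 0.278], [0.01, -0.58, -0.815]]
side [-0.41494324  0.13100942  1.12104609] [503.27065368   0.         276.93572034] [[-0.144, -0.749, 0.646], [-0.99, 0.1, -0.103], [0.013, -0.654, -0.756]]
{'clock': 0.1, 'joint_pos': array([-1.35558617e+00,  3.13940201e-01,  4.50585110e-02,  1.30357063e+00,
        1.96326143e-05,  1.43118567e+00]), 'joint_vel': array([-0.00210137, -0.00093223,  0.00077644,  0.00083792,  0.00021301,
       -0.00195737]), 'joint_torque': array([ 2.30776910e-03, -4.81723773e+01,  2.99244547e+01,  1.27040962e-02,
       -2.16362937e-04,  1.04911169e-05]), 'position': array([ 0.19966721, -0.53876961,  0.25247558]), 'tcp_rot': array([[ 9.37708804e-01,  3.47422060e-01, -3.34460932e-04],
       [ 3.47422131e-01, -9.37707434e-01,  1.62197892e-03],
       [ 2.49884755e-04, -1.63714304e-03, -9.99998629e-01]]), 'contact_force': array([-0.5439543 ,  0.16035887, -0.04240745]), 'ft_torque': array([-0.03753568, -0.01055093, -0.01866772]), 'gripper_width': 0.08535813065666606}
```

View pics/scene0.png

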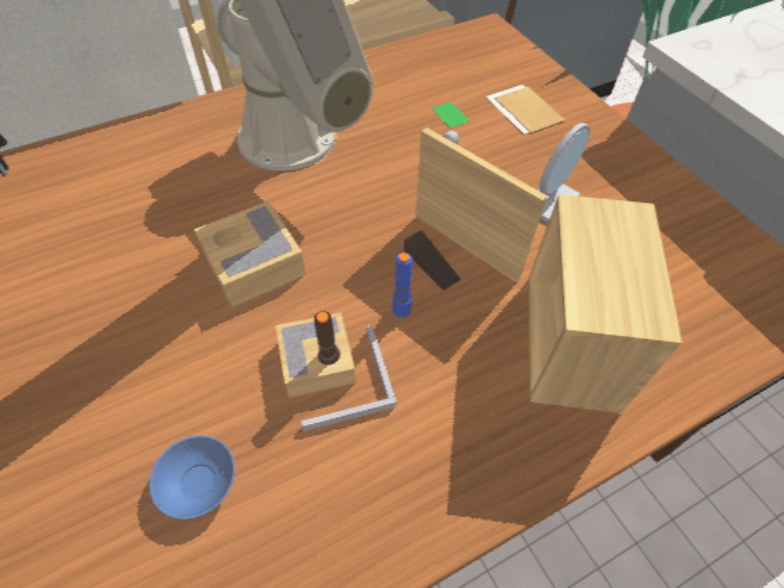

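View pics/side0.png

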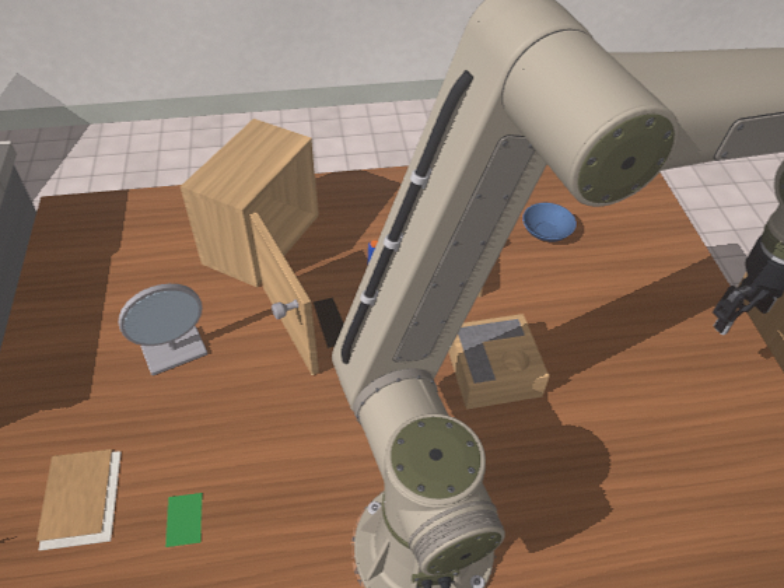

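The scene view shows the small stand with the black torch at about (315,355), the fence corner at (395,405), the dish (193,477), the blue decoy torch (402,285), the doorstop (432,260), and the cabinet at (610,300) with its door reaching to (425,180). Next I measure these from the depth.

```bash
python3 - <<'E'
from h import *
c=dict(np.load('pics/scene.npz')); P=pts(c); im=c['image'].astype(int)
s=784/560
def roi(x0,y0,x1,y1):
    m=np.zeros(P.shape[:2],bool); m[int(y0/s):int(y1/s),int(x0/s):int(x1/s)]=1; return m&(c['range_z']>0)
def rect(m,name):
    q=P[m]; r=cv2.minAreaRect(q[:,:2].astype(np.float32)); print(name,len(q),np.round(r[0],4),np.round(r[1],4),round(r[2],2),'z',np.median(q[:,2]).round(4)); print(np.round(cv2.boxPoints(r),4).tolist()); return q
Z=P[...,2]
rect(roi(265,300,365,400)&(abs(Z-.05)<.004),'stand')
def rect2(m,n):
    return rect(m,n)
t=roi(295,295,350,370)&(Z>.07)&(Z<.17); rect(t,'torch'); 
q=P[roi(295,295,350,370)&(Z>.146)&(Z<.165)]; print('tail',q.min(0),q.max(0))
# rails
m=roi(296,320,405,435)&(abs(Z-.02)<.004)&((im.max(-1)-im.min(-1))<30)
q=rect(m,'rails')
hull=cv2.convexHull(q[:,:2].astype(np.float32)); tri=cv2.minEnclosingTriangle(hull)[1]; print('tri',tri.reshape(-1,2).round(4).tolist())
v=np.argwhere(m); np.save('pics/rails.npy',q)
rect(roi(530,190,690,350)&(abs(Z-.22)<.005),'cabtop')
rect(roi(410,120,550,290)&(Z>.19)&(Z<.213),'doortop')
rect(roi(385,245,415,320)&(Z>.03),'bluetorch')
q=P[roi(385,245,415,320)&(Z>.03)];print('blue z',q[:,2].max())
rect(roi(400,230,462,292)&(im.max(-1)<60)&(Z<.05),'doorstop')
rect(roi(145,430,240,520)&(Z>.02),'dish')
rect(roi(530,120,600,225)&(Z>.01)&(Z<.2),'mirror')
rect(roi(190,195,310,300)&(Z>.05),'bigstand')
E
```

```text
stand 1687 [ 0.5684 -0.1709] [0.1101 0.1124] 76.23 z 0.0505
[[0.5006999969482422, -0.210999995470047], [0.6098999977111816, -0.23770000040531158], [0.6360999941825867, -0.13079999387264252], [0.5268999934196472, -0.10400000214576721]]
torch 370 [ 0.5939 -0.1562] [0.025  0.0266] 42.31 z 0.1309
[[0.5756999850273132, -0.15479999780654907], [0.5936999917030334, -0.1745000034570694], [0.6122000217437744, -0.15760000050067902], [0.5942000150680542, -0.1378999948501587]]
tail [ 0.57918993 -0.168787    0.14621916] [ 0.60528305 -0.14418695  0.16327013]
rails 547 [ 0.6157 -0.1489] [0.1479 0.1497] 78.02 z 0.0199
[[0.5271000266075134, -0.20559999346733093], [0.6736000180244446, -0.23669999837875366], [0.7042999863624573, -0.09210000187158585], [0.5577999949455261, -0.061000000685453415]]
tri [[0.6722000241279602, -0.24310000240802765], [0.5504000186920166, -0.05990000069141388], [0.7044000029563904, -0.09179999679327011]]
cabtop 7511 [0.72   0.2209] [0.188  0.2611] 54.47 z 0.2203
[[0.5590999722480774, 0.22030000388622284], [0.7716000080108643, 0.06849999725818634], [0.8808000087738037, 0.2214999
[... 778 characters left out ...]
ish 1151 [ 0.6734 -0.4061] [0.1175 0.1183] 71.9 z 0.0296
[[0.5989000201225281, -0.44359999895095825], [0.7113999724388123, -0.4803999960422516], [0.7479000091552734, -0.3686999976634979], [0.6355000138282776, -0.3319000005722046]]
mirror 1257 [0.4972 0.3447] [0.0821 0.3061] 32.9 z 0.1272
[[0.3797000050544739, 0.45089998841285706], [0.5458999872207642, 0.193900004029274], [0.614799976348877, 0.23849999904632568], [0.44859999418258667, 0.49549999833106995]]
bigstand 2708 [ 0.3175 -0.193 ] [0.1549 0.1476] 2.95 z 0.0673
[[0.23639999330043793, -0.12330000102519989], [0.24390000104904175, -0.27070000767707825], [0.3986000120639801, -0.26269999146461487], [0.39100000262260437, -0.1152999997138977]]
```

```bash
cat >> h.py <<'E'
C=np.array([.6924,-.0998]); A=-.209
X=np.array([np.cos(A),np.sin(A)]); Y=np.array([-np.sin(A),np.cos(A)])
def cw(x,y): return C+x*X+y*Y
def wc(p): d=np.array(p[:2])-C; return np.array([d@X,d@Y])
def st():
    s=arm.state(); p=np.array(s['position']); R=np.array(s['tcp_rot'])
    print('t',round(s['clock'],2),'p',p.round(4),'corner',wc(p).round(4),'yawx',round(float(np.arctan2(R[1,0],R[0,0])),4),'F',np.round(s['contact_force'],1),'w',round(s['gripper_width'],4),'q',np.round(s['joint_pos'],2))
    return p,R
def delta(t):
    p,R=st(); print('tool delta',(R.T@(np.array(t)-p)).round(4))
E
python3 - <<'E'
from h import *
c=dict(np.load('pics/scene.npz')); P=pts(c); s=1.4
print('cab top corners')
R=c['attitude'];o=c['origin'];K=c['K']
for u,v in((560,197),(655,204),(680,342),(565,330)):
    d=R@np.linalg.inv(K)@[u/s,v/s,1]; print((o+d*(.22-o[2])/d[2]).round(3))
Z=P[...,2]; m=np.zeros(Z.shape,bool); m[int(195/s):int(350/s),int(548/s):int(690/s)]=1
q=P[m&(abs(Z-.22)<.0025)][:,:2]; r=cv2.minAreaRect(q.astype(np.float32)); print(r, cv2.boxPoints(r))
im=c['image'].astype(int); m=(im[...,2]>im[...,0]+50)&(Z>.02)&(P[...,1]>-.1)&(P[...,0]<.7)&(Z<.16);q=P[m];print('blue',np.median(q,0),q.min(0),q.max(0))
delta([*cw(-.2065,-.0953),.2]); print(cw(-.2065,-.0953))
E
```

```text
cab top corners
[0.599 0.249 0.22 ]
[0.678 0.37  0.22 ]
[0.878 0.223 0.22 ]
[0.796 0.103 0.22 ]
((0.7348996996879578, 0.23592691123485565), (0.1460939347743988, 0.254248708486557), 54.46831512451172) [[0.5889951  0.25036043]
 [0.7959013  0.10260299]
 [0.8808043  0.2214934 ]
 [0.6738981  0.36925083]]
blue [0.55189383 0.00093564 0.09588738] [ 0.53155538 -0.0110357   0.02004803] [0.5593735  0.01949682 0.14818885]
t 0.1 p [ 0.1997 -0.5388  0.2525] corner [-0.3909 -0.5317] yawx 0.3548 F [-0.5  0.2 -0. ] w 0.0854 q [-1.36  0.31  0.05  1.3   0.    1.43]
tool delta [ 0.3891 -0.2702  0.053 ]
[ 0.47062066 -0.15018118]
```

Request:
drive_tool(
  moves=[
    {"translation": [0.0278, -0.0193, 0.004], "rot": [0, 0, 0]},
    {"translation": [0.0278, -0.0193, 0.004], "rot": [0, 0, 0]},
    {"translation": [0.0278, -0.0193, 0.004], "rot": [0, 0, 0]},
    {"translation": [0.0278, -0.0193, 0.004], "rot": [0, 0, 0]},
    {"translation": [0.0278, -0.0193, 0.004], "rot": [0, 0, 0]},
    {"translation": [0.0278, -0.0193, 0.004], "rot": [0, 0, 0]},
    {"translation": [0.0278, -0.0193, 0.004], "rot": [0, 0, 0]},
    {"translation": [0.0278, -0.0193, 0.004], "rot": [0, 0, 0]},
    {"translation": [0.0278, -0.0193, 0.004], "rot": [0, 0, 0]},
    {"translation": [0.0278, -0.0193, 0.004], "rot": [0, 0, 0]},
    {"translation": [0.0278, -0.0193, 0.004], "rot": [0, 0, 0]},
    {"translation": [0.0278, -0.0193, 0.004], "rot": [0, 0, 0]},
    {"translation": [0.0278, -0.0193, 0.004], "rot": [0, 0, 0]},
    {"translation": [0.0278, -0.0193, 0], "rot": [0, 0, 0]},
    {"translation": [0, 0, 0], "rot": [0, 0, 0.113]},
    {"translation": [0, 0, 0], "rot": [0, 0, 0.113]},
    {"translation": [0, 0, 0], "rot": [0, 0, 0.113]},
    {"translation": [0, 0, 0], "rot": [0, 0, 0.113]},
    {"translation": [0, 0, 0], "rot": [0, 0, 0.112]},
    {"translation": [0, 0, 0], "rot": [0, 0, 0]},
  ],
  claw=0.65,
)

```text
clock: 1.77
position: [0.4706, -0.1504, 0.2009]
tcp_rot: [[0.978, -0.21, -0.001], [-0.21, -0.978, 0.0], [-0.001, -0.0, -1.0]]
contact_force: [0.6, -0.3, 0.4]
gripper_width: 0.055
```

```bash
python3 - <<'E'
from h import *
delta([*cw(-.2065,-.0953),.035])
c=shot('wrist'); cv2.imwrite('pics/w1.png',c['image'][:,:,::-1])
P=pts(c);Z=P[...,2]; m=(abs(Z-.05)<.003)&(P[...,0]>.45)&(P[...,0]<.68)&(P[...,1]>-.26)&(P[...,1]<-.08)
r=cv2.minAreaRect(P[m][:,:2].astype(np.float32));print(m.sum(),r,wc(r[0]))
E
```

```text
t 1.77 p [ 0.4706 -0.1504  0.2009] corner [-0.2065 -0.0955] yawx -0.2117 F [ 0.6 -0.3  0.4] w 0.055 q [-0.47  0.18 -0.26  1.13 -0.    2.88]
tool delta [ 1.000e-04 -2.000e-04  1.659e-01]
19611 ((0.5625288486480713, -0.1695374846458435), (0.11070460081100464, 0.09818678349256516), 76.62542724609375) [-0.11257575 -0.09516581]
```

View pics/w1.png

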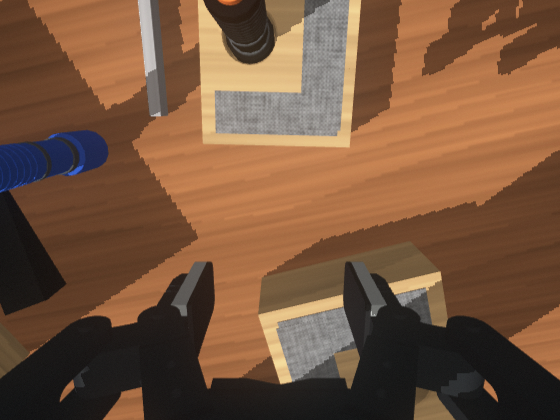

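The wrist view shows the stand top (edge near y=145 px) and both fingers (190,290) and (370,290), which clear the big stand. I go down and push along +x.

Request:
drive_tool(
  moves=[
    {"translation": [0, 0, 0.03]},
    {"translation": [0, 0, 0.03]},
    {"translation": [0, 0, 0.03]},
    {"translation": [0, 0, 0.03]},
    {"translation": [0, 0, 0.025]},
    {"translation": [0, 0, 0.018]},
    {"translation": [0, 0, 0]},
    {"translation": [0.01, 0, 0]},
    {"translation": [0.01, 0, 0]},
    {"translation": [0.008, 0, 0]},
    {"translation": [0.005, 0, 0]},
    {"translation": [0.005, 0, 0]},
    {"translation": [0.005, 0, 0]},
    {"translation": [0.005, 0, 0]},
    {"translation": [0.005, 0, 0]},
    {"translation": [0.005, 0, 0]},
    {"translation": [0.005, 0, 0]},
  ],
)

```text
invalid input at $.moves[0]: expected keys translation, rot
```

```bash
cat >> h.py <<'E'
def stand(save=None,view='scene'):
    c=shot(view); P=pts(c);Z=P[...,2]; m=(abs(Z-.0505)<.003)&(P[...,0]>.46)&(P[...,0]<.72)&(P[...,1]>-.27)&(P[...,1]<-.06)
    r=cv2.minAreaRect(P[m][:,:2].astype(np.float32));print(view,m.sum(),np.round(r[1],4),'ang rel',round(((r[2]-np.degrees(A)+45)%90-45),2),'corner',wc(r[0]).round(4))
    for b in cv2.boxPoints(r): print(wc(b).round(4),end=' ')
    if save: cv2.imwrite('pics/'+save,c['image'][:,:,::-1])
E
python3 -c "
from h import *
st();stand()"
```

```text
t 1.82 p [ 0.4706 -0.1504  0.201 ] corner [-0.2064 -0.0956] yawx -0.2068 F [-0.  -0.2 -1. ] w 0.0554 q [-0.47  0.18 -0.26  1.13 -0.    2.88]
scene 1615 [0.11   0.1119] ang rel -1.19 corner [-0.1069 -0.0954]
[-0.164  -0.1493] [-0.0521 -0.1516] [-0.0499 -0.0416] [-0.1617 -0.0393]
```

Request:
drive_tool(
  moves=[
    {"translation": [0, 0, 0.03], "rot": [0, 0, 0]},
    {"translation": [0, 0, 0.03], "rot": [0, 0, 0]},
    {"translation": [0, 0, 0.03], "rot": [0, 0, 0]},
    {"translation": [0, 0, 0.03], "rot": [0, 0, 0]},
    {"translation": [0, 0, 0.025], "rot": [0, 0, 0]},
    {"translation": [0, 0, 0.018], "rot": [0, 0, 0]},
    {"translation": [0, 0, 0], "rot": [0, 0, 0]},
    {"translation": [0.01, 0, 0], "rot": [0, 0, 0]},
    {"translation": [0.01, 0, 0], "rot": [0, 0, 0]},
    {"translation": [0.008, 0, 0], "rot": [0, 0, 0]},
    {"translation": [0.005, 0, 0], "rot": [0, 0, 0]},
    {"translation": [0.005, 0, 0], "rot": [0, 0, 0]},
    {"translation": [0.005, 0, 0], "rot": [0, 0, 0]},
    {"translation": [0.005, 0, 0], "rot": [0, 0, 0]},
    {"translation": [0.005, 0, 0], "rot": [0, 0, 0]},
    {"translation": [0.005, 0, 0], "rot": [0, 0, 0]},
    {"translation": [0.005, 0, 0], "rot": [0, 0, 0]},
  ],
)

```text
clock: 3.28
position: [0.5311, -0.1631, 0.0389]
tcp_rot: [[0.978, -0.207, -0.004], [-0.207, -0.978, 0.001], [-0.004, 0.0, -1.0]]
contact_force: [-7.1, 1.0, 5.5]
gripper_width: 0.0556
```

```bash
python3 -c "
from h import *
st();stand('s2.png')"
```

```text
t 3.28 p [ 0.5311 -0.1631  0.0389] corner [-0.1447 -0.0954] yawx -0.2087 F [-7.1  1.   5.5] w 0.0556 q [-0.44  0.44 -0.34  0.8  -0.    2.91]
scene 1713 [0.1101 0.1202] ang rel -0.01 corner [-0.0827 -0.0935]
[-0.1428 -0.1486] [-0.0226 -0.1486] [-0.0226 -0.0385] [-0.1428 -0.0385]
```

View pics/s2.png

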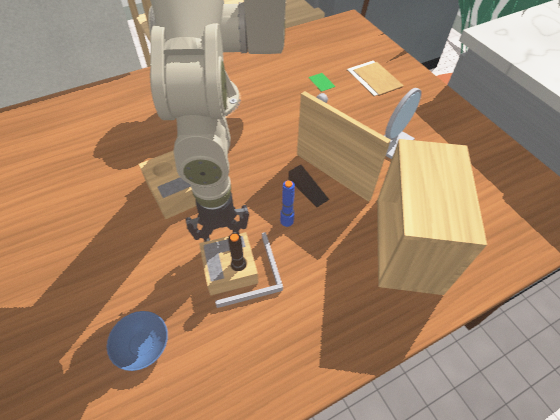

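The stand is squared against the fingers (near 230,265 px); about 22 mm is left to the far rail.

Request:
drive_tool(
  moves=[
    {"translation": [0.005, 0, 0], "rot": [0, 0, 0]},
    {"translation": [0.005, 0, 0], "rot": [0, 0, 0]},
    {"translation": [0.005, 0, 0], "rot": [0, 0, 0]},
    {"translation": [0.003, 0, 0], "rot": [0, 0, 0]},
    {"translation": [0.002, 0, 0], "rot": [0, 0, 0]},
    {"translation": [0.002, 0, 0], "rot": [0, 0, 0]},
    {"translation": [0, 0, 0], "rot": [0, 0, 0]},
  ],
)

```text
clock: 3.92
position: [0.5534, -0.168, 0.0387]
tcp_rot: [[0.978, -0.207, -0.002], [-0.207, -0.978, 0.0], [-0.002, -0.0, -1.0]]
contact_force: [-5.7, 1.9, 3.7]
gripper_width: 0.0558
```

Request:
drive_tool(
  moves=[
    {"translation": [0.001, 0, 0], "rot": [0, 0, 0]},
    {"translation": [0.001, 0, 0], "rot": [0, 0, 0]},
    {"translation": [0.001, 0, 0], "rot": [0, 0, 0]},
    {"translation": [0, 0, 0], "rot": [0, 0, 0]},
  ],
)

```text
clock: 4.25
position: [0.5535, -0.168, 0.0386]
tcp_rot: [[0.978, -0.208, -0.007], [-0.208, -0.978, 0.001], [-0.007, 0.0, -1.0]]
contact_force: [-14.3, 1.6, 10.2]
gripper_width: 0.0556
```

```bash
python3 -c "
from h import *
st();stand()"
```

```text
t 4.25 p [ 0.5535 -0.168   0.0386] corner [-0.1217 -0.0955] yawx -0.2091 F [-14.3   1.6  10.2] w 0.0556 q [-0.43  0.48 -0.27  0.83 -0.    2.92]
scene 1801 [0.1099 0.1198] ang rel -0.03 corner [-0.0598 -0.0935]
[-0.1197 -0.1484] [ 1.000e-04 -1.485e-01] [ 0.0001 -0.0386] [-0.1196 -0.0386]
```

Request:
drive_tool(
  moves=[
    {"translation": [-0.013, 0, 0], "rot": [0, 0, 0]},
    {"translation": [-0.013, 0, 0], "rot": [0, 0, 0]},
    {"translation": [-0.013, 0, 0], "rot": [0, 0, 0]},
    {"translation": [0, 0, -0.04], "rot": [0, 0, -0.1208]},
    {"translation": [0, 0, -0.04], "rot": [0, 0, -0.1208]},
    {"translation": [0, 0, -0.04], "rot": [0, 0, -0.1208]},
    {"translation": [0, 0, -0.04], "rot": [0, 0, -0.1208]},
    {"translation": [0, 0, 0], "rot": [0, 0, -0.1208]},
    {"translation": [0, 0, 0], "rot": [0, 0, -0.1208]},
    {"translation": [0, 0, 0], "rot": [0, 0, -0.1208]},
    {"translation": [0, 0, 0], "rot": [0, 0, -0.1208]},
    {"translation": [0, 0, 0], "rot": [0, 0, -0.1208]},
    {"translation": [0, 0, 0], "rot": [0, 0, -0.1208]},
    {"translation": [0, 0, 0], "rot": [0, 0, -0.1208]},
    {"translation": [0, 0, 0], "rot": [0, 0, -0.1208]},
    {"translation": [0, 0, 0], "rot": [0, 0, -0.1208]},
    {"translation": [-0.025, 0.027, 0], "rot": [0, 0, 0]},
    {"translation": [-0.025, 0.027, 0], "rot": [0, 0, 0]},
    {"translation": [-0.025, 0.027, 0], "rot": [0, 0, 0]},
    {"translation": [-0.025, 0.025, 0], "rot": [0, 0, 0]},
  ],
)

```text
clock: 5.97
position: [0.6038, -0.2823, 0.1995]
tcp_rot: [[0.207, 0.978, 0.003], [0.978, -0.207, -0.002], [-0.001, 0.004, -1.0]]
contact_force: [-0.2, 0.7, -0.3]
gripper_width: 0.0556
```

```bash
python3 -c "
from h import *
delta([*cw(-.055,-.194),.036]);stand()"
```

```text
t 5.97 p [ 0.6038 -0.2823  0.1995] corner [-0.0488 -0.1969] yawx 1.3622 F [-0.2  0.7 -0.3] w 0.0556 q [-0.56  0.51  0.21  1.27  0.    1.22]
tool delta [ 0.003  -0.0067  0.1635]
scene 1783 [0.1101 0.113 ] ang rel -0.02 corner [-0.056  -0.0935]
[-0.1125 -0.1485] [ 0.0005 -0.1485] [ 0.0006 -0.0385] [-0.1124 -0.0384]
```

Request:
drive_tool(
  moves=[
    {"translation": [0.003, -0.0067, 0.03], "rot": [0, 0, 0]},
    {"translation": [0, 0, 0.03], "rot": [0, 0, 0]},
    {"translation": [0, 0, 0.03], "rot": [0, 0, 0]},
    {"translation": [0, 0, 0.03], "rot": [0, 0, 0]},
    {"translation": [0, 0, 0.025], "rot": [0, 0, 0]},
    {"translation": [0, 0, 0.018], "rot": [0, 0, 0]},
    {"translation": [0, 0, 0], "rot": [0, 0, 0]},
    {"translation": [0.01, 0, 0], "rot": [0, 0, 0]},
    {"translation": [0.01, 0, 0], "rot": [0, 0, 0]},
    {"translation": [0.008, 0, 0], "rot": [0, 0, 0]},
    {"translation": [0.005, 0, 0], "rot": [0, 0, 0]},
    {"translation": [0.005, 0, 0], "rot": [0, 0, 0]},
    {"translation": [0.005, 0, 0], "rot": [0, 0, 0]},
    {"translation": [0.005, 0, 0], "rot": [0, 0, 0]},
    {"translation": [0.005, 0, 0], "rot": [0, 0, 0]},
    {"translation": [0.005, 0, 0], "rot": [0, 0, 0]},
    {"translation": [0.005, 0, 0], "rot": [0, 0, 0]},
    {"translation": [0.004, 0, 0], "rot": [0, 0, 0]},
    {"translation": [0, 0, 0], "rot": [0, 0, 0]},
  ],
)

```text
clock: 7.6
position: [0.6106, -0.2119, 0.0374]
tcp_rot: [[0.208, 0.978, 0.002], [0.978, -0.208, -0.004], [-0.004, 0.003, -1.0]]
contact_force: [-1.7, -4.6, 3.4]
gripper_width: 0.0555
```

```bash
python3 -c "
from h import *
st();stand()"
```

```text
t 7.6 p [ 0.6106 -0.2119  0.0374] corner [-0.0568 -0.1267] yawx 1.361 F [-1.7 -4.6  3.4] w 0.0555 q [-0.46  0.58 -0.09  0.9  -0.    1.32]
scene 1574 [0.11   0.1122] ang rel -0.09 corner [-0.0562 -0.0608]
[-0.1123 -0.1157] [-0.0002 -0.1159] [ 0.     -0.0059] [-0.1122 -0.0057]
```

Request:
drive_tool(
  moves=[
    {"translation": [0.002, 0, 0], "rot": [0, 0, 0]},
    {"translation": [0.002, 0, 0], "rot": [0, 0, 0]},
    {"translation": [0.002, 0, 0], "rot": [0, 0, 0]},
    {"translation": [0.001, 0, 0], "rot": [0, 0, 0]},
    {"translation": [0.001, 0, 0], "rot": [0, 0, 0]},
    {"translation": [0.001, 0, 0], "rot": [0, 0, 0]},
    {"translation": [0, 0, 0], "rot": [0, 0, 0]},
    {"translation": [0, 0, 0], "rot": [0, 0, 0]},
  ],
)

```text
clock: 8.32
position: [0.612, -0.2063, 0.0374]
tcp_rot: [[0.21, 0.978, 0.001], [0.978, -0.21, -0.009], [-0.008, 0.003, -1.0]]
contact_force: [-5.1, -13.8, 4.6]
gripper_width: 0.0558
```

```bash
python3 -c "
from h import *
st();stand('s3.png')"
```

```text
t 8.32 p [ 0.612  -0.2063  0.0374] corner [-0.0566 -0.1209] yawx 1.3593 F [ -5.1 -13.8   4.6] w 0.0558 q [-0.45  0.58 -0.09  0.89 -0.01  1.34]
scene 1537 [0.1094 0.1116] ang rel 0.02 corner [-0.0563 -0.0548]
[-0.112  -0.1095] [-0.0005 -0.1095] [-0.0005 -0.    ] [-1.121e-01 -1.000e-04]
```

View pics/s3.png

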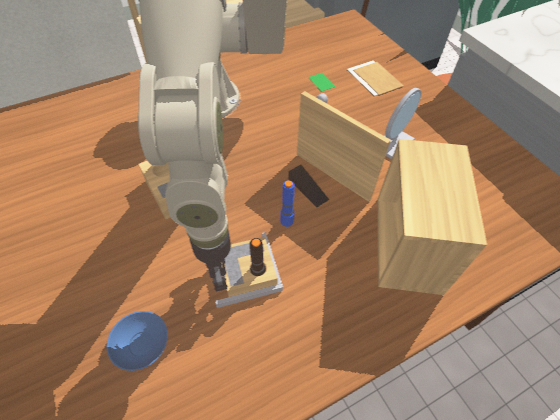

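The stand is home: its +x face is at about -0.5 mm and its +y face at about 0 mm, with no rotation. I back off, rise and go above the torch.

Request:
drive_tool(
  moves=[
    {"translation": [-0.01, 0, 0], "rot": [0, 0, 0]},
    {"translation": [-0.015, 0, 0], "rot": [0, 0, 0]},
    {"translation": [-0.015, 0, 0], "rot": [0, 0, 0]},
    {"translation": [0, 0, -0.039], "rot": [0, 0, 0]},
    {"translation": [0, 0, -0.039], "rot": [0, 0, 0]},
    {"translation": [0, 0, -0.039], "rot": [0, 0, 0]},
    {"translation": [0, 0, -0.039], "rot": [0, 0, 0]},
    {"translation": [0, 0, -0.039], "rot": [0, 0, 0]},
    {"translation": [0, 0, 0], "rot": [0, 0, 0]},
    {"translation": [0.026, 0.0043, 0], "rot": [0, 0, 0]},
    {"translation": [0.026, 0.0043, 0], "rot": [0, 0, 0]},
    {"translation": [0.026, 0.0043, 0], "rot": [0, 0, 0]},
    {"translation": [0.024, 0.0043, 0], "rot": [0, 0, 0]},
    {"translation": [0.023, 0.0043, 0], "rot": [0, 0, 0]},
    {"translation": [0, 0, 0], "rot": [0, 0, 0.1]},
    {"translation": [0, 0, 0], "rot": [0, 0, 0.1]},
    {"translation": [0, 0, 0], "rot": [0, 0, 0.1]},
    {"translation": [0, 0, 0], "rot": [0, 0, 0.11]},
    {"translation": [0, 0, 0], "rot": [0, 0, 0]},
  ],
  claw=0.85,
)

```text
clock: 9.95
position: [0.6502, -0.1238, 0.2298]
tcp_rot: [[0.583, 0.812, -0.0], [0.812, -0.583, 0.0], [0.0, -0.001, -1.0]]
contact_force: [0.4, -0.3, -0.1]
gripper_width: 0.0729
```

```bash
python3 - <<'E'
from h import *
stand();print()
c=dict(np.load('pics/scene.npz')); P=pts(c); Z=P[...,2]
d=np.linalg.norm(P[...,:2]-cw(-.035,-.035),axis=-1)
for lo,hi in((.155,.164),(.11,.15)):
    m=(d<.03)&(Z>lo)&(Z<hi); q=P[m]; print(lo,len(q),q.min(0).round(4),q.max(0).round(4),q.mean(0).round(4), wc(q.mean(0)))
delta([*cw(-.035,-.035),.123])
c=shot('wrist'); cv2.imwrite('pics/w2.png',c['image'][:,:,::-1])
P=pts(c); Z=P[...,2]; d=np.linalg.norm(P[...,:2]-cw(-.035,-.035),axis=-1); m=(d<.03)&(Z>.15)&(Z<.166); q=P[m]; print('wrist',len(q), q.mean(0) if len(q) else '',wc(q.mean(0)))
E
```

```text
scene 1720 [0.11   0.1115] ang rel -0.2 corner [-0.0558 -0.0553]
[-0.1118 -0.1101] [-0.0003 -0.1105] [ 0.0001 -0.0005] [-1.114e-01 -1.000e-04] 
0.155 30 [ 0.6445 -0.1386  0.1551] [ 0.6633 -0.1162  0.1627] [ 0.6557 -0.1258  0.1571] [-0.03048589 -0.03308935]
0.11 133 [ 0.6461 -0.1407  0.1102] [ 0.6638 -0.1152  0.1498] [ 0.659  -0.1302  0.1314] [-0.02640193 -0.0366509 ]
t 10.0 p [ 0.6501 -0.1239  0.2298] corner [-0.0364 -0.0323] yawx 0.953 F [-0.3 -0.3  0.1] w 0.0728 q [-0.31  0.49  0.26  1.34  0.    1.88]
tool delta [-0.0019  0.0024  0.1068]
wrist 1499 [ 0.65110755 -0.12518377  0.15728047] [-0.03512721 -0.03339882]
```

View pics/w2.png

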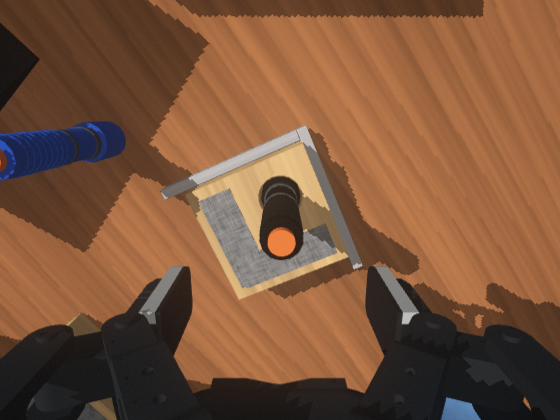

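The torch's orange tail (282,242 px) is centred between the jaws and the stand sits against both rails. I go down and grip.

Request:
drive_tool(
  moves=[
    {"translation": [-0.0007, 0.0015, 0.02], "rot": [0, 0, 0]},
    {"translation": [0, 0, 0.025], "rot": [0, 0, 0]},
    {"translation": [0, 0, 0.025], "rot": [0, 0, 0]},
    {"translation": [0, 0, 0.02], "rot": [0, 0, 0]},
    {"translation": [0, 0, 0.016], "rot": [0, 0, 0]},
    {"translation": [0, 0, 0], "rot": [0, 0, 0]},
  ],
)

```text
clock: 10.55
position: [0.6485, -0.1244, 0.1199]
tcp_rot: [[0.579, 0.815, -0.007], [0.815, -0.579, 0.002], [-0.002, -0.007, -1.0]]
contact_force: [0.1, 0.6, -0.6]
gripper_width: 0.0727
```

Request:
drive_tool(
  moves=[
    {"translation": [0, 0, 0], "rot": [0, 0, 0]},
    {"translation": [0, 0, 0], "rot": [0, 0, 0]},
    {"translation": [0, 0, 0], "rot": [0, 0, 0]},
    {"translation": [0, 0, 0], "rot": [0, 0, 0]},
    {"translation": [0, 0, 0], "rot": [0, 0, 0]},
    {"translation": [0, 0, 0], "rot": [0, 0, 0]},
    {"translation": [0, 0, 0], "rot": [0, 0, 0]},
    {"translation": [0, 0, 0], "rot": [0, 0, 0]},
    {"translation": [0, 0, 0], "rot": [0, 0, 0]},
  ],
  claw=0,
  force=50,
)

```text
clock: 11.3
position: [0.6519, -0.125, 0.1261]
tcp_rot: [[0.58, 0.814, 0.003], [0.814, -0.58, -0.001], [0.001, 0.003, -1.0]]
contact_force: [-2.2, 0.7, 5.6]
gripper_width: 0.0252
```

```bash
python3 -c "
from h import *
st();stand()"
```

```text
t 11.3 p [ 0.6519 -0.125   0.1261] corner [-0.0344 -0.0331] yawx 0.9515 F [-2.2  0.7  5.6] w 0.0252 q [-0.31  0.54  0.08  1.1  -0.    1.88]
scene 1602 [0.1101 0.1124] ang rel -0.05 corner [-0.0561 -0.0552]
[-0.1124 -0.1102] [ 0.     -0.1103] [ 0.0001 -0.0002] [-1.123e-01 -1.000e-04]
```

Request:
drive_tool(
  moves=[
    {"translation": [0, 0, -0.004], "rot": [0, 0, 0]},
    {"translation": [0, 0, -0.006], "rot": [0, 0, 0]},
    {"translation": [0, 0, -0.008], "rot": [0, 0, 0]},
    {"translation": [0, 0, -0.01], "rot": [0, 0, 0]},
    {"translation": [0, 0, -0.01], "rot": [0, 0, 0]},
    {"translation": [0, 0, -0.01], "rot": [0, 0, 0]},
    {"translation": [0, 0, -0.01], "rot": [0, 0, 0]},
    {"translation": [0, 0, -0.01], "rot": [0, 0, 0]},
    {"translation": [0, 0, -0.015], "rot": [0, 0, 0]},
    {"translation": [0, 0, -0.015], "rot": [0, 0, 0]},
    {"translation": [0, 0, -0.015], "rot": [0, 0, 0]},
    {"translation": [0, 0, -0.015], "rot": [0, 0, 0]},
    {"translation": [0, 0, -0.015], "rot": [0, 0, 0]},
    {"translation": [0, 0, -0.015], "rot": [0, 0, 0]},
    {"translation": [0, 0, 0], "rot": [0, 0, 0]},
    {"translation": [0, 0, 0], "rot": [0, 0, 0]},
    {"translation": [0, 0, 0], "rot": [0, 0, 0]},
  ],
)

```text
clock: 12.77
position: [0.6509, -0.1247, 0.2817]
tcp_rot: [[0.581, 0.814, -0.001], [0.814, -0.581, 0.0], [-0.0, -0.001, -1.0]]
contact_force: [-0.2, 0.7, -2.2]
gripper_width: 0.0248
```

```bash
python3 -c "
from h import *
st();stand('s4.png')
c=dict(np.load('pics/scene.npz'));P=pts(c);Z=P[...,2];im=c['image'].astype(int)
d=np.linalg.norm(P[...,:2]-np.array([.652,-.125]),axis=-1);m=(d<.025)&(Z>.08);print('torch lowest z',P[m][:,2].min(),m.sum())
dd=(-.05,)
D=np.array([.695,.1765]);ux=np.array([.581,.814])
g=D+ux*(-.05-.11*np.sin(.8));print('grasp target',g,.16+.11*np.cos(.8))"
```

```text
t 12.77 p [ 0.6509 -0.1247  0.2817] corner [-0.0355 -0.033 ] yawx 0.9512 F [-0.2  0.7 -2.2] w 0.0248 q [-0.31  0.49  0.38  1.46 -0.    1.88]
scene 1861 [0.1101 0.1121] ang rel -0.36 corner [-0.0562 -0.0553]
[-0.1126 -0.1101] [-0.0004 -0.1108] [ 0.0002 -0.0006] [-1.119e-01  1.000e-04] torch lowest z 0.164706419246203 699
grasp target [0.62010377 0.07156794] 0.23663773802818822
```

View pics/s4.png

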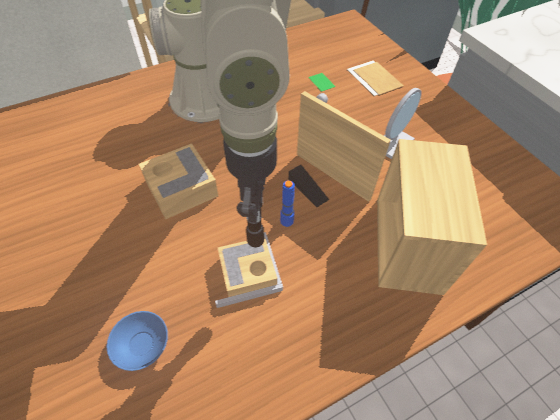

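The torch is out of the bore, with the lens near (257,240 px) at z≈0.166, and the stand is unmoved. Now I tilt it.

Request:
drive_tool(
  moves=[
    {"translation": [0, 0, 0], "rot": [0, 0.08, 0]},
    {"translation": [0, 0, 0], "rot": [0, 0.08, 0]},
    {"translation": [0, 0, 0], "rot": [0, 0.08, 0]},
    {"translation": [0, 0, 0], "rot": [0, 0.08, 0]},
    {"translation": [0, 0, 0], "rot": [0, 0.08, 0]},
    {"translation": [0, 0, 0], "rot": [0, 0.08, 0]},
    {"translation": [0, 0, 0], "rot": [0, 0.08, 0]},
    {"translation": [0, 0, 0], "rot": [0, 0.08, 0]},
    {"translation": [0, 0, 0], "rot": [0, 0.08, 0]},
    {"translation": [0, 0, 0], "rot": [0, 0.08, 0]},
    {"translation": [0, 0, 0], "rot": [0, 0, 0]},
    {"translation": [0, 0, 0], "rot": [0, 0, 0]},
  ],
)

```text
clock: 13.82
position: [0.65, -0.1254, 0.2802]
tcp_rot: [[0.409, 0.813, 0.414], [0.566, -0.582, 0.583], [0.716, -0.004, -0.699]]
contact_force: [0.2, 0.4, -0.8]
gripper_width: 0.0246
```

```bash
python3 -c "
from h import *
p,R=st();print(R.round(3))
delta([.6177,.068,.241])"
```

```text
t 13.82 p [ 0.65   -0.1254  0.2802] corner [-0.0361 -0.0338] yawx 0.9456 F [ 0.2  0.4 -0.8] w 0.0246 q [-0.63  0.4   0.03  1.21  0.8   1.56]
[[ 0.409  0.813  0.414]
 [ 0.566 -0.582  0.583]
 [ 0.716 -0.004 -0.699]]
t 13.82 p [ 0.65   -0.1254  0.2802] corner [-0.0361 -0.0338] yawx 0.9456 F [ 0.2  0.4 -0.8] w 0.0246 q [-0.63  0.4   0.03  1.21  0.8   1.56]
tool delta [ 0.0683 -0.1387  0.1268]
```

Request:
drive_tool(
  moves=[
    {"translation": [0, -0.02, 0], "rot": [0, 0, 0]},
    {"translation": [0, -0.02, 0], "rot": [0, 0, 0]},
    {"translation": [0, -0.02, 0], "rot": [0, 0, 0]},
    {"translation": [0, -0.02, 0], "rot": [0, 0, 0]},
    {"translation": [0, -0.02, 0], "rot": [0, 0, 0]},
    {"translation": [0, -0.02, 0], "rot": [0, 0, 0]},
    {"translation": [0, -0.018, 0], "rot": [0, 0, 0]},
    {"translation": [0.008, 0, 0.015], "rot": [0, 0, 0]},
    {"translation": [0.008, 0, 0.015], "rot": [0, 0, 0]},
    {"translation": [0.008, 0, 0.015], "rot": [0, 0, 0]},
    {"translation": [0.008, 0, 0.015], "rot": [0, 0, 0]},
    {"translation": [0.008, 0, 0.015], "rot": [0, 0, 0]},
    {"translation": [0.008, 0, 0.012], "rot": [0, 0, 0]},
    {"translation": [0.006, 0, 0.01], "rot": [0, 0, 0]},
    {"translation": [0.006, 0, 0.008], "rot": [0, 0, 0]},
    {"translation": [0, 0, 0], "rot": [0, 0, 0]},
    {"translation": [0, 0, 0], "rot": [0, 0, 0]},
  ],
)

```text
clock: 15.23
position: [0.6067, 0.0517, 0.2525]
tcp_rot: [[0.403, 0.815, 0.415], [0.569, -0.579, 0.584], [0.716, 0.001, -0.698]]
contact_force: [-0.2, 0.2, -1.7]
gripper_width: 0.0249
```

```bash
python3 - <<'E'
from h import *
p,R=st();print(R.round(3))
stand('s5.png')
D=np.array([.695,.1765,.11]);B=np.array([[.581,-.814,0],[.814,.581,0],[0,0,1]])
L=p+.116*R[:,2]
for n in(0,.05,.1,.15): print(n,(B.T@(L+n*R[:,2]-D)).round(3))
# seen head end along the torch
c=dict(np.load('pics/scene.npz'));P=pts(c);im=c['image'].astype(int)
q=P[(im.max(-1)<70)]; s=(q-p)@R[:,2]; r=np.linalg.norm(q-p-s[:,None]*R[:,2],axis=1); k=(r<.03)&(s>.02)&(s<.2); print(k.sum(),'head end s',np.percentile(s[k],[95,99,100]) if k.any() else '')
E
```

```text
t 15.23 p [0.6067 0.0517 0.2525] corner [-0.1153  0.1304] yawx 0.9542 F [-0.2  0.2 -1.7] w 0.0249 q [-0.38  0.16 -0.37  0.8   0.77  1.9 ]
[[ 0.403  0.815  0.415]
 [ 0.569 -0.579  0.584]
 [ 0.716  0.001 -0.698]]
scene 1977 [0.1102 0.1117] ang rel -0.45 corner [-0.0561 -0.0553]
[-0.1124 -0.11  ] [-0.0007 -0.1109] [ 0.0001 -0.0007] [-0.1115  0.0002] 0 [-0.07  -0.     0.062]
0.05 [-0.034 -0.     0.027]
0.1 [ 0.002 -0.    -0.008]
0.15 [ 0.038 -0.    -0.043]
456 head end s [0.11121395 0.11350631 0.11572801]
```

View pics/s5.png

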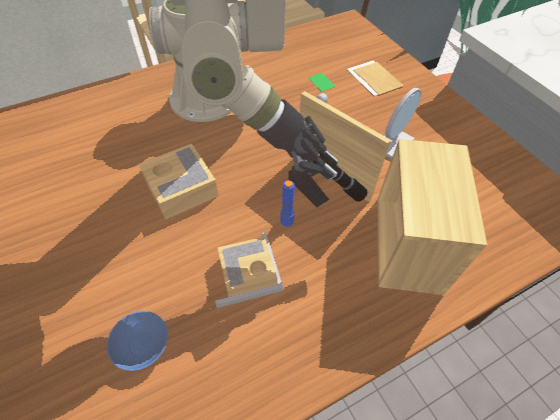

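The torch is slanted towards the doorway (head near 360,190 px) and clear of the door and blue torch. I go 20 mm closer.

Request:
drive_tool(
  moves=[
    {"translation": [0.005, 0, 0.005], "rot": [0, 0, 0]},
    {"translation": [0.005, 0, 0.005], "rot": [0, 0, 0]},
    {"translation": [0.004, 0, 0.004], "rot": [0, 0, 0]},
    {"translation": [0, 0, 0], "rot": [0, 0, 0]},
    {"translation": [0, 0, 0], "rot": [0, 0, 0]},
    {"translation": [0, 0, 0], "rot": [0, 0, 0]},
    {"translation": [0, 0, 0], "rot": [0, 0, 0]},
    {"translation": [0, 0, 0], "rot": [0, 0, 0]},
  ],
)

```text
clock: 15.95
position: [0.6182, 0.0666, 0.2524]
tcp_rot: [[0.405, 0.814, 0.417], [0.567, -0.581, 0.584], [0.717, -0.0, -0.697]]
contact_force: [0.1, -0.4, -1.8]
gripper_width: 0.0248
```

```bash
python3 - <<'E'
from h import *
p,R=st(); stand(); print()
D=np.array([.695,.1765,.11]);B=np.array([[.581,-.814,0],[.814,.581,0],[0,0,1]])
L=p+.116*R[:,2]
for n in(0,.05,.1,.15): print(n,(B.T@(L+n*R[:,2]-D)).round(3))
a=np.abs(arm.state()['joint_vel']).max()
c=shot('wrist');P=pts(c);im=c['image'].astype(int)
cv2.imwrite('pics/w3.png',c['image'][:,:,::-1])
print('vel',a,'tilt',np.arccos(-R[2,2]))
E
```

```text
t 15.95 p [0.6182 0.0666 0.2524] corner [-0.1071  0.1474] yawx 0.9508 F [ 0.1 -0.4 -1.8] w 0.0248 q [-0.35  0.17 -0.37  0.76  0.76  1.95]
scene 1983 [0.1101 0.1122] ang rel -0.22 corner [-0.0561 -0.0553]
[-0.1124 -0.1101] [-0.0002 -0.1105] [ 0.0002 -0.0004] [-0.112 -0.   ] 
0 [-0.051 -0.001  0.062]
0.05 [-0.015 -0.001  0.027]
0.1 [ 0.021 -0.001 -0.008]
0.15 [ 0.057 -0.001 -0.043]
vel 0.002410997254549245 tilt 0.7997899235251716
```

View pics/w3.png

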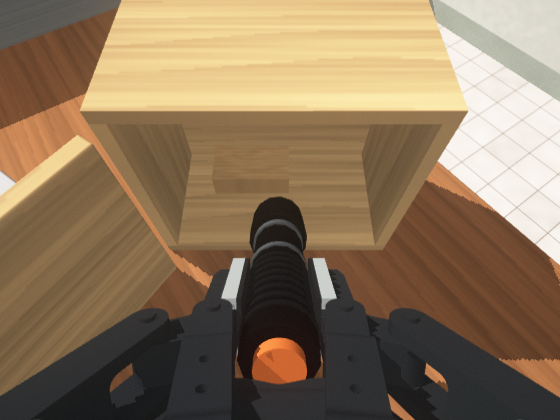

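The wrist view shows the torch head (278,215 px) centred before the doorway and aimed into the cabinet, with the door standing open. I hand it in.

```bash
python3 -c "
from cell import arm
print(arm.close_job())"
```

```text
the job is handed in; nothing more can be done
None
```

I slid the stand home into the fence corner, drew the torch straight up out of it, and handed the job in with the torch held on a slant in front of the open cabinet. No verdict is reported at hand-in. The arm's clock stood at about 16 s of the 72 s allowed.

My last checks before handing in agreed with each other, and none failed:
- **Stand:** its faces measured within about 0.5 mm of both rails, and it was square to within about 0.2°.
- **Torch:** it was tilted 0.80 rad off vertical, gripped at 50 N and still. The lens was about 51 mm before the doorway, centred, and about 0.17 m above the table.
- **Beam:** the 10 cm and 15 cm points came out inside the cabinet, about 21 mm and 57 mm past the doorway.
- **Door and bystanders:** the door was still wide open in the last picture. I did not touch the mirror, the dish or the doorstop. I judged these by eye and did not measure them again at the end.

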